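# Sweep the raw sugar cakes into the table scoop

### The arm

A 7-joint arm with a two-finger parallel gripper is mounted at the origin on the work surface. World frame = base frame: x ahead of the robot, y to its left, z up, the work surface at z = 0. Lengths are in m, angles in rad, forces in N, time in s.
With the tool pointing down it reaches from about 0.4 to 0.85 m from the base axis. Payload 10.4 kg.
Tool frame: the origin (TCP) lies on the centre line of the jaws, within the pads' length; the fingertips stand r.tip_extent ahead of it and the grasp point (between the pads) lies 3 mm ahead of it (r.tip_extent is the distance from the TCP to the fingertips, in m); z points along the fingers, y is the direction in which the jaws open and shut (so a half turn about z gives the same grasp; the last joint's range is limited). The gripper opens to 87 mm and grips with 3 to 60 N. Pads are 19 mm wide; open, the fingers measure 117 mm over their backs; the gripper's body (75 mm by 190 mm) begins 51 mm behind the grasp point.
Start: joints at [1.152, 0.332, -0.065, 1.46, 0.022, 1.35, -0.088], TCP at [0.241, -0.577, 0.245] pointing down, gripper open.
Joint ranges: [-2.6, 2.6], [-0.5, 2.12], [-1.47, 1.34], [0.16, 2.42], [-1.27, 4.41], [0.06, 2.06], [-2.6, 2.6]. Speed limits (rad/s): [2.22, 2.22, 2.79, 2.79, 3.14, 3.14, 3.14].

### API

Orientations are given as a unit quaternion [x, y, z, w].
In Python, from bench import r gives the robot as it stands. The module is installed in compiled form; this text tells all that it offers.
- The arm moves only by the shell command python3 -m jog 'ROWS' [FORCE]. ROWS is JSON, a list of rows, each a list of 5 numbers: the shift along the tool's x, y, z in cm, then the turn about the tool's z in rad, then the closure, from 0 (fully open) to 1 (shut). A call has exactly 10 rows; each row shifts and turns the pose as measured when the row begins, along the tool's axes as they then stand; what a row does not reach is not made up. A row lasts 1/10 s, in which the tool goes at most 50 mm and 8.59 degrees, less where a joint would pass 70% of its speed; a pose out of reach is approached as far as the arm can. A call with a gripper value outside its range is refused whole. The fingers move at their own pace and stop on an object; FORCE is the grip in N (left out, the last holds). Time passes only in rows, so rows that do not move let the fingers close, or fill a call up. It gives the time, the measured TCP pose, the force and the opening at its end, in the units of the state.
- r.read_state(): the state, without advancing time (a new reading comes with each control period).
- r.camera(name): name is "scene" or "top" or "wrist"; returns a dict with "pixels" (400x640x3 uint8, red, green, blue), "fx", "fy", "cx", "cy" (pixels), "camera_from_world" (4x4, takes a point from world to camera coordinates). Camera axes: x right, y up, looking along -z (the intrinsics and any distortion apply to the point x, -y, -z); pixel columns grow to the right and rows downward; lengths in m; the calibration is good to about 2 mm. A picture is of the moment at which its call begins. There is no depth.
- r.close_job(): hands the job in, once; it reports no verdict.
The state is a dict: "time": time; "joint_positions": joint angles; "joint_vel": joint speeds; "joint_torque": joint torques, N m; "ee_pos": TCP position; "eef_rot": TCP orientation; "ft_force": force on the tool from outside, world axes, zero at the start; "torque": the same for the moment, N m; "width": finger opening in m.
Only numpy, scipy, OpenCV 4.12 (cv2) and the standard library are available. Lean on these libraries where they do the work, as an engineer would, in place of code of your own. Each camera call takes 0.05 s, during which the arm holds its last target. There are 200 camera calls.

### The job

Three small round cakes of brown raw sugar lie on the table among a salt shaker, a cup and a pestle. With your fingertips, sweep them along the table through the open mouth of the aluminium scoop until all three lie wholly inside it. Push steadily without flicking, never pick a cake up, and leave the shaker, the cup and the pestle standing where they are.

Things in the scene. Friction and masses are not known exactly. Their poses are not given: they have to be found in the camera images.
- cake1: small round cake of brown raw cane sugar lying flat and loose on the table, 46 mm across, 20 mm high, upper edge bevelled, 25 to 50 g; origin at the centre of its underside, z up. The three cakes are alike
- cake2: small round cake of brown raw cane sugar lying flat and loose on the table, 46 mm across, 20 mm high, upper edge bevelled, 25 to 50 g; origin at the centre of its underside, z up. The three cakes are alike
- cake3: small round cake of brown raw cane sugar lying flat and loose on the table, 46 mm across, 20 mm high, upper edge bevelled, 25 to 50 g; origin at the centre of its underside, z up. The three cakes are alike
- scoop: aluminium table scoop fixed to the table: thin sheet floor (no step for the cakes), rim 24 mm high, 3 mm thick on three sides; the fourth side, the mouth, is open. Inside 180 mm wide, 150 mm deep; a handle 20 mm thick, 85 mm long behind the back. Origin: middle of the mouth's edge at table height; +x runs level into the scoop (back rim at x = 0.150), +y across (side rims at y = -0.090 and 0.090), z up
- shaker: loose glass salt shaker with a steel cap, upright, 40 mm across, 55 mm high, 90 g; origin at the centre of its underside. To be left alone
- cup: loose small terracotta cup without a handle, upright, 48 mm across the rim, 45 mm high, 80 g; origin at the centre of its underside. To be left alone
- pestle: loose short grey stone pestle standing on its wide end, 48 mm across, 54 mm high, 150 g; origin at the centre of its underside. To be left alone
There are look-alikes about, which are no part of the job. What is shaped like the cake3 but red or yellow is not meant.

How it is judged:
At the end, for the whole second after the job is handed in: All three cakes lie flat and at rest on the scoop's floor, past its mouth (centre at least 20 mm in) and between its rims; the shaker, cup and pestle stand upright within 20 mm of where they began (x of cake1 in the frame of scoop between 0.02 and 0.15 m and y of cake1 in the frame of scoop between -0.09 and 0.09 m and height (world z) of each of cake1, cake2, cake3 below 0.006 m and angle between each of cake1, cake2, cake3's own z axis and vertical below 0.2 rad and linear speed of each of cake1, cake2, cake3 below 0.02 m/s and x of cake2 in the frame of scoop between 0.02 and 0.15 m and y of cake2 in the frame of scoop between -0.09 and 0.09 m and x of cake3 in the frame of scoop between 0.02 and 0.15 m and y of cake3 in the frame of scoop between -0.09 and 0.09 m and distance of each of shaker, cup, pestle from where it was at the start of the episode below 0.02 m and angle between each of shaker, cup, pestle's own z axis and vertical below 0.25 rad); the robot touches nothing.
It fails at once if a sugar cake is lifted more than 12 mm off the table (height (world z) of any of cake1, cake2, cake3 above 0.012 m).
It fails at once if a sugar cake is tipped on edge (angle between any of cake1, cake2, cake3's own z axis and vertical above 0.6 rad).
It fails at once if a sugar cake is flicked (faster than 0.6 m/s) (linear speed of any of cake1, cake2, cake3 above 0.6 m/s).
It fails at once if the salt shaker, cup or pestle is shoved more than 20 mm or tipped over (distance of any of shaker, cup, pestle from where it was at the start of the episode above 0.02 m or angle between any of shaker, cup, pestle's own z axis and vertical above 0.5 rad).
It also fails if it takes over 72 s, if anything falls off the work surface, if the arm or the gripper's body presses on something with over 40 N, if the wrist force passes 120 N, or if a joint passes its speed limit or range.

## Working session

There is one attempt and no reset: what is moved stays moved. The work goes in short steps, Python scripts to look and compute and a shell command to move; the robot and the scene stay as the last step left them, time stands still between calls to the robot, and variables do not carry over. Pictures are saved under pics/ and viewed, about 8 in all and at most 12, crops included, and the job is handed in when it is done.

```bash
mkdir -p pics; cat > h.py <<'E'
from bench import r
import numpy as np, cv2
def snap(n,f):
    c=r.camera(n); cv2.imwrite('pics/'+f,c['pixels'][:,:,::-1]); 
    np.savez('pics/'+f+'.npz',**{k:c[k] for k in('fx','fy','cx','cy','camera_from_world')}); return c
def px2w(f,u,v,z):
    c=np.load('pics/'+f+'.npz'); T=np.linalg.inv(c['camera_from_world'])
    d=T[:3,:3]@np.array([(u-c['cx'])/c['fx'],-(v-c['cy'])/c['fy'],-1]); o=T[:3,3]
    return (o+d*(z-o[2])/d[2])
E
python3 - <<'E'
from h import *
snap('top','top0.png'); s=r.read_state(); print(s,r.tip_extent)
E
```

```text
{'time': 0.05, 'joint_positions': array([ 1.15240437,  0.33287371, -0.06469798,  1.46090578,  0.02156608,
        1.34990307, -0.08852122]), 'joint_vel': array([ 4.32003967e-04,  1.64816095e-03, -1.98000161e-03, -6.60584293e-04,
       -7.88535122e-04,  9.07472974e-05,  4.17052601e-04]), 'joint_torque': array([ 1.88161590e-03, -6.25174427e+01,  2.47883017e-02, -3.91134667e+01,
       -6.15823315e-02,  3.70229047e-02,  5.55736108e-05]), 'ee_pos': array([ 0.2408349 , -0.57636292,  0.24376972]), 'eef_rot': array([ 9.80483191e-01,  1.96601692e-01, -1.52588074e-04, -6.81237656e-04]), 'ft_force': array([ 0.4820067 , -0.09613803,  0.14591092]), 'torque': array([ 0.05545108, -0.03163687, -0.0172751 ]), 'width': 0.08702862426270062} 0.022
```

View pics/top0.png

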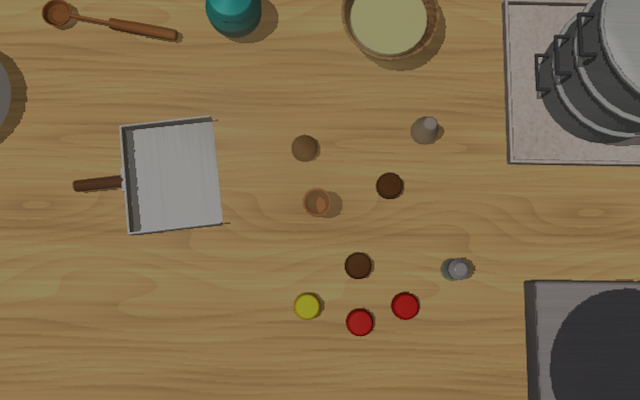

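```bash
python3 - <<'E'
from h import *
im=cv2.imread('pics/top0.png'); cv2.imwrite('pics/crop0.png',cv2.resize(im[100:340,280:480],None,fx=2.5,fy=2.5,interpolation=cv2.INTER_CUBIC))
f='top0.png'
for n,u,v,z in [('c1',305,148,.02),('c2',390,186,.02),('c3',358,265,.02),('cup',316,202,.045),('pestle',424,133,.02),('shaker',457,269,.05),('yel',307,306,.02),('red1',360,322,.02),('red2',405,306,.02),('mouthL',223,223,.0),('mouthR',212,119,.024),('mL24',222,224,.024),('backR',122,126,.024),('backL',129,234,.024)]:
    print(n,px2w(f,u,v,z).round(3))
c=np.load('pics/top0.png.npz');print(c['fx'],np.linalg.inv(c['camera_from_world']).round(3))
E
```

```text
c1 [ 0.638 -0.047  0.02 ]
c2 [ 0.575 -0.192  0.02 ]
c3 [ 0.441 -0.138  0.02 ]
cup [ 0.542 -0.067  0.045]
pestle [ 0.668 -0.251  0.02 ]
shaker [ 0.436 -0.294  0.05 ]
yel [ 0.373 -0.055  0.02 ]
red1 [ 0.348 -0.142  0.02 ]
red2 [ 0.375 -0.216  0.02 ]
mouthL [0.51  0.091 0.   ]
mouthR [0.684 0.111 0.024]
mL24 [0.506 0.088 0.024]
backR [0.669 0.262 0.024]
backL [0.487 0.24  0.024]
500.52746122846435 [[ 0.012  0.993 -0.119  0.427]
 [-1.     0.014  0.02  -0.055]
 [ 0.022  0.119  0.993  0.852]
 [ 0.     0.     0.     1.   ]]
```

View pics/crop0.png

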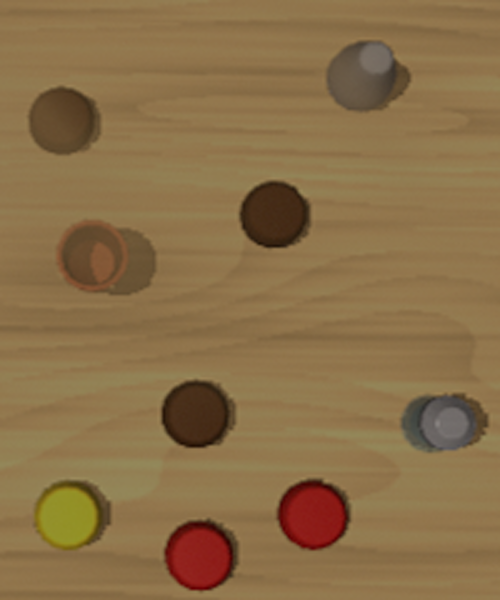

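```bash
cat >> h.py <<'E'
O=np.array([.596,.100]); a=np.arctan2(.994,-.11); ex=np.array([np.cos(a),np.sin(a)]); ey=np.array([-ex[1],ex[0]])
def s2w(X,Y): return O+X*ex+Y*ey
def w2s(p): d=np.array(p[:2])-O; return np.array([d@ex,d@ey])
def now():
    s=r.read_state(); x,y,z,w=s['eef_rot']
    return np.array([*s['ee_pos'],np.arctan2(2*(x*y+z*w),1-2*(y*y+z*z))]),s
def rows(wps,clo,p=None):
    "wps: scoopX,scoopY,z,yaw rel. to scoop(deg),n rows"
    p0,s=now(); p=p0 if p is None else p
    print('at',s['time'],w2s(p0).round(3),p0[2].round(3),np.degrees(p0[3]-a).round(1),'F',s['ft_force'].round(1),'w',s['width'].round(3))
    p=p.copy(); out=[]
    for X,Y,z,yd,n in wps:
        t=np.array([*s2w(X,Y),z,a+np.radians(yd)])
        for k in range(n):
            d=(t-p)/(n-k); dy=(t[3]-p[3]+np.pi)%(2*np.pi)-np.pi; d[3]=dy/(n-k)
            c,q=np.cos(p[3]),np.sin(p[3])
            row=[d[0]*c+d[1]*q, d[0]*q-d[1]*c, -d[2]]
            row=[round(100*v,1) for v in row]+[round(-d[3],2)]
            out.append(row+[clo])
            b=np.array(row)/100
            p+=[b[0]*c+b[1]*q,b[0]*q-b[1]*c,-b[2],-row[3]]
    for i in range(0,len(out),10): print(out[i:i+10])
E
python3 - <<'E'
from h import *
for q in [(.638,-.047),(.575,-.192),(.441,-.138),(.542,-.067)]: print(w2s(q).round(3))
rows([(-.206,-.020,.12,-6,20)],.68)
E
```

```text
[-0.151 -0.026]
[-0.288  0.053]
[-0.22  0.18]
[-0.16   0.072]Traceback (most recent call last):
  File "<stdin>", line 3, in <module>
  File "h.py", line 19, in rows
    print('at',s['time'],w2s(p0).round(3),p0[2].round(3),np.degrees(p0[3]-a).round(1),'F',s['ft_force'].round(1),'w',s['width'].round(3))
                                                                                                                     ^^^^^^^^^^^^^^^^
AttributeError: 'float' object has no attribute 'round'
```

```bash
sed -i "s/s\['width'\].round(3)/round(s['width'],3)/" h.py; python3 - <<'E'
from h import *
rows([(-.206,-.020,.12,-6,20)],.68)
E
```

```text
at 0.05 [-0.633  0.427] 0.244 -73.6 F [ 0.5 -0.1  0.1] w 0.087
[[np.float64(2.7), np.float64(-1.4), np.float64(0.6), np.float64(-0.06), 0.68], [np.float64(2.8), np.float64(-1.3), np.float64(0.6), np.float64(-0.06), 0.68], [np.float64(2.9), np.float64(-1.1), np.float64(0.6), np.float64(-0.06), 0.68], [np.float64(3.0), np.float64(-0.9), np.float64(0.6), np.float64(-0.06), 0.68], [np.float64(3.0), np.float64(-0.7), np.float64(0.6), np.float64(-0.06), 0.68], [np.float64(3.0), np.float64(-0.5), np.float64(0.6), np.float64(-0.06), 0.68], [np.float64(3.1), np.float64(-0.4), np.float64(0.6), np.float64(-0.06), 0.68], [np.float64(3.1), np.float64(-0.2), np.float64(0.6), np.float64(-0.06), 0.68], [np.float64(3.1), np.float64(0.0), np.float64(0.6), np.float64(-0.06), 0.68], [np.float64(3.1), np.float64(0.2), np.float64(0.6), np.float64(-0.06), 0.68]]
[[np.float64(3.1), np.float64(0.4), np.float64(0.6), np.float64(-0.06), 0.68], [np.float64(3.0), np.float64(0.6), np.float64(0.6), np.float64(-0.06), 0.68], [np.float64(3.0), np.float64(0.7), np.float64(0.6), np.float64(-0.06), 0.68], [np.float64(3.0), np.float64(0.9), np.float64(0.7), np.float64(-0.06), 0.68], [np.float64(2.9), np.float64(1.1), np.float64(0.6), np.float64(-0.06), 0.68], [np.float64(2.8), np.float64(1.3), np.float64(0.7), np.float64(-0.06), 0.68], [np.float64(2.7), np.float64(1.4), np.float64(0.6), np.float64(-0.06), 0.68], [np.float64(2.6), np.float64(1.6), np.float64(0.7), np.float64(-0.05), 0.68], [np.float64(2.6), np.float64(1.8), np.float64(0.6), np.float64(-0.06), 0.68], [np.float64(2.5), np.float64(1.9), np.float64(0.7), np.float64(-0.05), 0.68]]
```

```bash
sed -i "s/row=\[round(100\*v,1) for v in row\]+\[round(-d\[3\],2)\]/row=[round(float(100*v),1) for v in row]+[round(float(-d[3]),2)]/" h.py
python3 -m jog '[[2.7,-1.4,0.6,-0.06,0.68],[2.8,-1.3,0.6,-0.06,0.68],[2.9,-1.1,0.6,-0.06,0.68],[3,-0.9,0.6,-0.06,0.68],[3,-0.7,0.6,-0.06,0.68],[3,-0.5,0.6,-0.06,0.68],[3.1,-0.4,0.6,-0.06,0.68],[3.1,-0.2,0.6,-0.06,0.68],[3.1,0,0.6,-0.06,0.68],[3.1,0.2,0.6,-0.06,0.68]]'
python3 -c "
from h import *
rows([(-.206,-.020,.12,-6,10)],.68)"
```

```text
time: 1.05
ee_pos: [0.4399, -0.3287, 0.1769]
eef_rot: [0.874, 0.486, -0.002, -0.004]
ft_force: [0.4, -0.5, 1.3]
width: 0.0288
at 1.05 [-0.409  0.202] 0.177 -38.2 F [ 0.4 -0.5  1.3] w 0.029
[[3.0, 0.5, 0.6, -0.06, 0.68], [2.9, 0.7, 0.6, -0.06, 0.68], [2.9, 0.8, 0.6, -0.06, 0.68], [2.8, 1.0, 0.6, -0.05, 0.68], [2.8, 1.2, 0.5, -0.06, 0.68], [2.7, 1.3, 0.6, -0.05, 0.68], [2.6, 1.5, 0.5, -0.06, 0.68], [2.6, 1.6, 0.6, -0.05, 0.68], [2.5, 1.7, 0.5, -0.06, 0.68], [2.3, 1.9, 0.6, -0.05, 0.68]]
```

Tracking is close. Continue.

```bash

python3 -m jog '[[3,0.5,0.6,-0.06,0.68],[2.9,0.7,0.6,-0.06,0.68],[2.9,0.8,0.6,-0.06,0.68],[2.8,1,0.6,-0.05,0.68],[2.8,1.2,0.5,-0.06,0.68],[2.7,1.3,0.6,-0.05,0.68],[2.6,1.5,0.5,-0.06,0.68],[2.6,1.6,0.6,-0.05,0.68],[2.4,1.7,0.5,-0.06,0.68],[2,1.7,0.6,-0.05,0.68]]'
python3 -c "
from h import *
snap('wrist','w1.png')
for n,q in [('A',(.638,-.047,.02)),('cup',(.542,-.067,.045))]:
    c=np.load('pics/w1.png.npz');p=c['camera_from_world']@[*q,1];print(n,c['cx']+c['fx']*p[0]/-p[2],c['cy']-c['fy']*p[1]/-p[2])
rows([(-.206,-.020,.028,-6,10)],.68)"
```

```text
time: 2.05
ee_pos: [0.6391, -0.0854, 0.1134]
eef_rot: [0.693, 0.721, -0.001, -0.006]
ft_force: [0.4, 0.0, 0.5]
width: 0.0279
A 323.1887283069447 160.62528679512053
cup 184.79147619903225 189.21847005313336
at 2.1 [-0.184 -0.024] 0.112 -3.6 F [-2.4  4.2 -0.5] w 0.028
[[-0.2, -0.0, 0.8, 0.0, 0.68], [-0.2, -0.0, 0.8, 0.0, 0.68], [-0.2, -0.0, 0.9, 0.01, 0.68], [-0.2, -0.0, 0.8, 0.0, 0.68], [-0.2, -0.0, 0.9, 0.01, 0.68], [-0.2, -0.1, 0.8, 0.0, 0.68], [-0.3, -0.0, 0.9, 0.01, 0.68], [-0.2, -0.1, 0.8, 0.0, 0.68], [-0.3, -0.0, 0.9, 0.01, 0.68], [-0.2, -0.1, 0.8, 0.0, 0.68]]
```

View pics/w1.png

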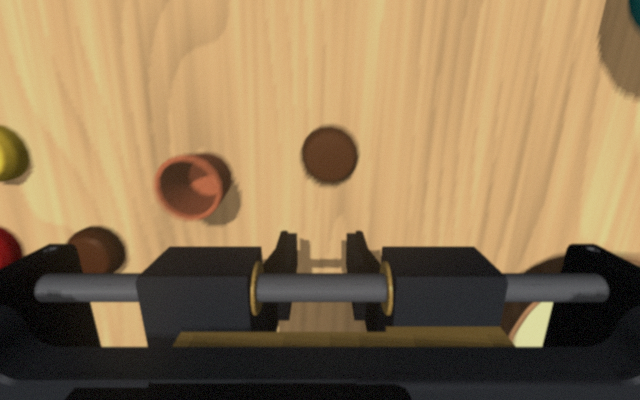

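```bash

python3 -m jog '[[-0.4,0.1,0.8,0,0.68],[-0.3,0.1,0.8,0,0.68],[-0.2,0.1,0.9,0.01,0.68],[-0.2,0,0.8,0,0.68],[-0.2,0,0.9,0.01,0.68],[-0.2,0,0.8,0,0.68],[-0.3,0,0.9,0.01,0.68],[-0.2,0,0.8,0,0.68],[0,0,0.9,0.01,0.68],[0,0,0.8,0,0.68]]'
python3 -c "
from h import *
rows([(.095,-.055,.028,-6,25)],.68)"
```

```text
time: 3.1
ee_pos: [0.6417, -0.1035, 0.022]
eef_rot: [0.707, 0.707, -0.002, -0.008]
ft_force: [-43.0, 1.8, 98.8]
width: 0.0276
at 3.1 [-0.207 -0.023] 0.022 -6.3 F [-43.    1.8  98.8] w 0.028
[[1.2, -0.0, -0.0, -0.0, 0.68], [1.2, -0.0, -0.0, -0.0, 0.68], [1.2, -0.0, -0.0, -0.0, 0.68], [1.2, -0.0, -0.0, -0.0, 0.68], [1.2, -0.0, -0.0, -0.0, 0.68], [1.2, -0.0, -0.0, -0.0, 0.68], [1.2, -0.0, -0.0, -0.0, 0.68], [1.2, -0.0, -0.0, -0.0, 0.68], [1.2, -0.0, -0.0, -0.0, 0.68], [1.2, -0.0, -0.0, -0.0, 0.68]]
[[1.2, -0.0, -0.0, -0.0, 0.68], [1.2, -0.0, -0.0, -0.0, 0.68], [1.2, -0.0, -0.0, -0.0, 0.68], [1.2, -0.0, -0.1, -0.0, 0.68], [1.2, -0.0, -0.0, -0.0, 0.68], [1.2, -0.0, -0.1, -0.0, 0.68], [1.2, -0.0, -0.0, -0.0, 0.68], [1.2, -0.0, -0.1, -0.0, 0.68], [1.3, -0.0, -0.0, -0.0, 0.68], [1.2, -0.0, -0.1, -0.0, 0.68]]
[[1.3, -0.0, -0.0, -0.0, 0.68], [1.2, -0.0, -0.1, -0.0, 0.68], [1.3, -0.0, -0.0, -0.0, 0.68], [1.2, -0.1, -0.1, -0.0, 0.68], [1.3, -0.0, -0.0, -0.01, 0.68]]
```

```bash

python3 -m jog '[[0,0,-0.3,0,0.68],[0,0,-0.3,0,0.68],[0,0,0,0,0.68],[0,0,0,0,0.68],[0,0,0,0,0.68],[0,0,0,0,0.68],[0.5,0,0,0,0.68],[1,0,0,0,0.68],[1,0,0,0,0.68],[1,0,0,0,0.68]]'
python3 -c "
from h import *
rows([(.09,-.055,.028,-6,20)],.68)"
```

```text
time: 4.1
ee_pos: [0.6416, -0.0661, 0.0273]
eef_rot: [0.707, 0.707, -0.002, -0.008]
ft_force: [-1.7, 0.0, -0.1]
width: 0.028
at 4.1 [-0.17  -0.027] 0.027 -6.4 F [-1.7  0.  -0.1] w 0.028
[[1.3, -0.0, -0.0, -0.0, 0.68], [1.3, -0.0, -0.0, -0.0, 0.68], [1.3, -0.0, -0.0, -0.0, 0.68], [1.3, -0.0, -0.0, -0.0, 0.68], [1.3, -0.0, -0.0, -0.0, 0.68], [1.3, -0.0, -0.0, -0.0, 0.68], [1.3, -0.0, -0.0, -0.0, 0.68], [1.3, -0.0, -0.0, -0.0, 0.68], [1.3, -0.0, -0.0, -0.0, 0.68], [1.3, -0.0, -0.0, -0.0, 0.68]]
[[1.3, -0.0, -0.0, -0.0, 0.68], [1.3, -0.0, -0.0, -0.0, 0.68], [1.3, -0.0, -0.0, -0.0, 0.68], [1.3, -0.0, -0.0, -0.0, 0.68], [1.3, -0.0, -0.0, -0.0, 0.68], [1.3, -0.0, -0.0, -0.0, 0.68], [1.3, -0.0, -0.0, -0.0, 0.68], [1.4, -0.0, -0.0, -0.0, 0.68], [1.3, -0.1, -0.0, -0.0, 0.68], [1.4, -0.0, -0.1, -0.01, 0.68]]
```

```bash

python3 -m jog '[[1.2,0,0,0,0.68],[1.2,0,0,0,0.68],[1.2,0,0,0,0.68],[1.2,0,0,0,0.68],[1.2,0,0,0,0.68],[1.2,0,0,0,0.68],[1.2,0,0,0,0.68],[1.2,0,0,0,0.68],[1.2,0,0,0,0.68],[1.2,0,0,0,0.68]]'
python3 -c "
from h import *
rows([(.09,-.055,.028,-6,10)],.68)"
```

```text
time: 5.1
ee_pos: [0.6413, 0.0666, 0.0287]
eef_rot: [0.707, 0.708, -0.002, -0.008]
ft_force: [-0.0, 0.2, -0.8]
width: 0.0278
at 5.1 [-0.038 -0.041] 0.029 -6.2 F [-0.   0.2 -0.8] w 0.028
[[1.3, -0.0, 0.0, -0.0, 0.68], [1.3, -0.0, 0.0, -0.0, 0.68], [1.3, -0.0, 0.0, -0.0, 0.68], [1.3, -0.0, 0.0, -0.0, 0.68], [1.3, -0.0, 0.0, -0.0, 0.68], [1.3, -0.0, 0.0, -0.0, 0.68], [1.3, -0.0, 0.0, -0.0, 0.68], [1.3, -0.0, 0.0, -0.0, 0.68], [1.2, -0.0, 0.0, -0.0, 0.68], [1.3, -0.0, 0.1, -0.0, 0.68]]
```

```bash

python3 -m jog '[[1.2,0,0,0,0.68],[1.2,0,0,0,0.68],[1.2,0,0,0,0.68],[1.2,0,0,0,0.68],[1.2,0,0,0,0.68],[1.2,0,0,0,0.68],[1.2,0,0,0,0.68],[1.2,0,0,0,0.68],[0.9,0,0,0,0.68],[0.5,0,0,0,0.68]]'
python3 -c "
from h import *
snap('top','top1.png')
rows([(.04,-.055,.04,-6,3),(.04,-.055,.13,-6,7)],.68)"
```

```text
time: 6.1
ee_pos: [0.6407, 0.1882, 0.0297]
eef_rot: [0.706, 0.708, -0.001, -0.008]
ft_force: [0.4, -0.6, 0.2]
width: 0.0281
at 6.15 [ 0.084 -0.054] 0.03 -6.1 F [-1.4  0.9 -0. ] w 0.028
[[-1.4, 0.2, -0.3, -0.0, 0.68], [-1.5, 0.2, -0.4, -0.0, 0.68], [-1.4, 0.2, -0.3, -0.0, 0.68], [-0.0, -0.0, -1.3, -0.0, 0.68], [-0.0, -0.0, -1.3, -0.0, 0.68], [-0.0, -0.0, -1.3, -0.0, 0.68], [-0.0, -0.0, -1.3, -0.0, 0.68], [-0.0, -0.0, -1.3, -0.0, 0.68], [-0.0, -0.0, -1.3, -0.0, 0.68], [-0.0, -0.0, -1.2, -0.0, 0.68]]
```

View pics/top1.png

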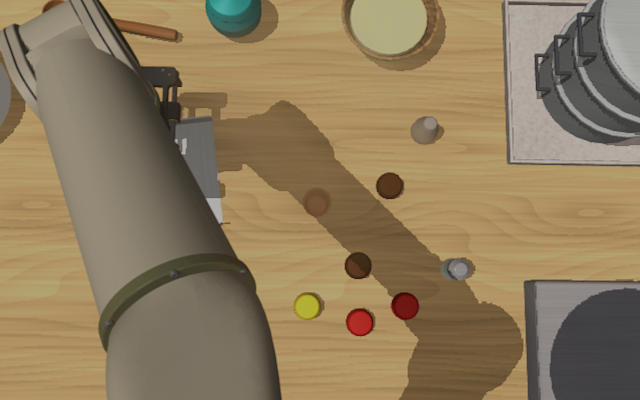

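```bash

python3 -m jog '[[-1,0.1,0,0,0.68],[-1.4,0.1,-0.3,0,0.68],[-1.4,0.2,-0.6,0,0.68],[-0.5,0,-1.3,0,0.68],[0,0,-1.3,0,0.68],[0,0,-1.3,0,0.68],[0,0,-1.3,0,0.68],[0,0,-1.3,0,0.68],[0,0,-1.3,0,0.68],[0,0,-1,0,0.68]]'
python3 -c "
from h import *
rows([(-.332,.083,.12,-34,17),(-.332,.083,.12,-34,3)],.68)"
```

```text
time: 7.15
ee_pos: [0.6472, 0.138, 0.1357]
eef_rot: [0.707, 0.707, -0.001, -0.008]
ft_force: [0.2, -0.1, 0.1]
width: 0.0279
at 7.15 [ 0.032 -0.055] 0.136 -6.3 F [ 0.2 -0.1  0.1] w 0.028
[[-2.2, -0.6, 0.1, 0.03, 0.68], [-2.2, -0.5, 0.1, 0.03, 0.68], [-2.3, -0.4, 0.1, 0.03, 0.68], [-2.3, -0.4, 0.1, 0.03, 0.68], [-2.3, -0.3, 0.1, 0.03, 0.68], [-2.3, -0.2, 0.1, 0.03, 0.68], [-2.3, -0.2, 0.1, 0.03, 0.68], [-2.3, -0.1, 0.1, 0.03, 0.68], [-2.3, -0.0, 0.1, 0.03, 0.68], [-2.3, 0.0, 0.1, 0.03, 0.68]]
[[-2.3, 0.1, 0.1, 0.03, 0.68], [-2.3, 0.2, 0.1, 0.03, 0.68], [-2.2, 0.2, 0.1, 0.02, 0.68], [-2.3, 0.3, 0.1, 0.03, 0.68], [-2.2, 0.4, 0.1, 0.02, 0.68], [-2.2, 0.4, 0.0, 0.03, 0.68], [-2.2, 0.5, 0.1, 0.02, 0.68], [-0.0, -0.0, -0.0, 0.0, 0.68], [-0.0, -0.0, -0.0, 0.0, 0.68], [-0.0, -0.0, -0.0, 0.0, 0.68]]
```

```bash

python3 -m jog '[[-2.2,-0.6,0.1,0.03,0.68],[-2.2,-0.5,0.1,0.03,0.68],[-2.3,-0.4,0.1,0.03,0.68],[-2.3,-0.4,0.1,0.03,0.68],[-2.3,-0.3,0.1,0.03,0.68],[-2.3,-0.2,0.1,0.03,0.68],[-2.3,-0.2,0.1,0.03,0.68],[-2.3,-0.1,0.1,0.03,0.68],[-2.3,0,0.1,0.03,0.68],[-2.3,0,0.1,0.03,0.68]]'
python3 -m jog '[[-2.3,0.1,0.1,0.03,0.68],[-2.3,0.2,0.1,0.03,0.68],[-2.2,0.2,0.1,0.02,0.68],[-2.3,0.3,0.1,0.03,0.68],[-2.2,0.4,0.1,0.02,0.68],[-1.7,0.4,0,0.03,0.68],[-1.0,0.4,0,0.02,0.68],[0,0,0,0,0.68],[0,0,0,0,0.68],[0,0,0,0,0.68]]'
python3 -c "
from h import *
snap('top','top2.png')
snap('wrist','w2.png')
for n,q in [('B',(.575,-.192,.02)),('cup',(.542,-.067,.045))]:
    c=np.load('pics/w2.png.npz');p=c['camera_from_world']@[*q,1];print(n,c['cx']+c['fx']*p[0]/-p[2],c['cy']-c['fy']*p[1]/-p[2])
A=cv2.imread('pics/top2.png')[60:300,100:500];B=cv2.imread('pics/w2.png')
cv2.imwrite('pics/m2.png',np.vstack([cv2.resize(A,(500,300)),cv2.resize(B,(480,300))[:,:,:] if 0 else cv2.resize(B,(500,300))]))
rows([(-.332,.083,.031,-34,10)],.68)"
```

```text
time: 8.15
ee_pos: [0.5837, -0.093, 0.1265]
eef_rot: [0.809, 0.588, -0.001, -0.008]
ft_force: [0.3, -0.5, -0.4]
width: 0.0278
time: 9.15
ee_pos: [0.5429, -0.2439, 0.1196]
eef_rot: [0.863, 0.504, -0.003, -0.009]
ft_force: [0.2, 1.1, 0.8]
width: 0.0278
B 327.4401360891147 129.46170578539147
cup 178.41812262463912 -25.046468573592705
at 9.25 [-0.336  0.091] 0.12 -35.7 F [0.7 0.8 0.6] w 0.028
[[0.1, 0.0, 0.9, -0.0, 0.68], [0.1, 0.0, 0.9, -0.0, 0.68], [0.1, 0.0, 0.9, -0.0, 0.68], [0.1, 0.1, 0.9, -0.0, 0.68], [0.1, 0.0, 0.9, -0.0, 0.68], [0.0, 0.1, 0.9, -0.01, 0.68], [0.1, 0.1, 0.9, -0.0, 0.68], [0.0, 0.0, 0.9, -0.01, 0.68], [0.1, 0.1, 0.8, -0.0, 0.68], [0.0, 0.0, 0.9, -0.01, 0.68]]
```

View pics/m2.png

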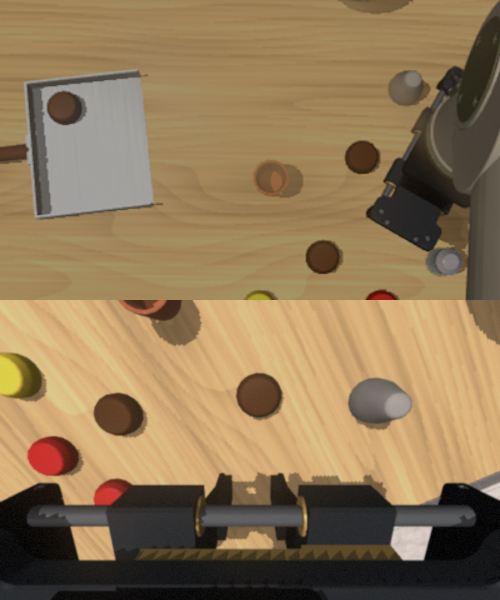

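```bash

python3 -m jog '[[0.1,0,0.9,0,0.68],[0.1,0,0.9,0,0.68],[0.1,0.1,0.9,0,0.68],[0.1,0.1,0.9,-0.01,0.68],[0.1,0,0.9,0,0.68],[0,0.1,0.9,-0.01,0.68],[0.1,0,0.9,0,0.68],[0,0,0.9,-0.01,0.68],[0,0,0.7,0,0.68],[0,0,0.3,0,0.68]]'
python3 -c "
from h import *
rows([(-.213,.001,.029,-34,12),(-.196,-.0135,.029,-22,3),(-.1726,-.025,.029,-10,3),(-.138,-.032,.029,0,4),(-.1,-.031,.029,5,4),(.048,-.013,.029,5,14)],.68)"
```

```text
time: 10.25
ee_pos: [0.5477, -0.2359, 0.0292]
eef_rot: [0.854, 0.52, -0.003, -0.01]
ft_force: [0.4, 0.4, 0.6]
width: 0.0276
at 10.25 [-0.329  0.085] 0.029 -33.6 F [0.4 0.4 0.6] w 0.028
[[1.2, 0.0, 0.0, 0.0, 0.68], [1.2, 0.1, 0.0, 0.0, 0.68], [1.2, 0.0, 0.0, 0.0, 0.68], [1.2, 0.1, 0.0, 0.0, 0.68], [1.2, 0.0, 0.0, 0.0, 0.68], [1.2, 0.1, 0.0, 0.0, 0.68], [1.2, 0.0, 0.0, 0.0, 0.68], [1.2, 0.1, 0.0, 0.0, 0.68], [1.2, 0.0, 0.0, 0.0, 0.68], [1.2, 0.1, 0.0, 0.0, 0.68]]
[[1.1, 0.0, 0.0, 0.0, 0.68], [1.2, 0.1, 0.0, 0.01, 0.68], [0.7, 0.1, 0.0, -0.07, 0.68], [0.7, 0.1, 0.0, -0.07, 0.68], [0.8, 0.2, 0.0, -0.07, 0.68], [0.9, 0.1, 0.0, -0.07, 0.68], [0.8, 0.1, 0.0, -0.07, 0.68], [0.9, 0.2, 0.0, -0.07, 0.68], [0.9, 0.0, 0.0, -0.04, 0.68], [0.9, 0.0, 0.0, -0.05, 0.68]]
[[0.8, 0.1, 0.0, -0.04, 0.68], [0.9, 0.2, 0.0, -0.05, 0.68], [0.9, -0.0, 0.0, -0.02, 0.68], [1.0, -0.0, 0.0, -0.02, 0.68], [0.9, -0.0, 0.0, -0.02, 0.68], [1.0, -0.0, 0.0, -0.02, 0.68], [1.1, -0.0, 0.0, -0.0, 0.68], [1.1, -0.0, 0.0, -0.0, 0.68], [1.1, -0.0, 0.0, -0.0, 0.68], [1.1, -0.1, 0.0, -0.0, 0.68]]
[[1.0, -0.0, 0.0, -0.0, 0.68], [1.1, -0.1, 0.0, -0.0, 0.68], [1.0, -0.0, 0.0, -0.0, 0.68], [1.1, -0.1, 0.0, -0.0, 0.68], [1.0, -0.0, 0.0, -0.0, 0.68], [1.1, -0.1, 0.0, -0.0, 0.68], [1.0, -0.0, 0.0, -0.0, 0.68], [1.1, -0.1, 0.0, -0.0, 0.68], [1.0, -0.0, 0.0, -0.0, 0.68], [1.1, -0.1, 0.0, -0.0, 0.68]]
```

```bash

python3 -m jog '[[0.8,0.2,0,0,0.68],[1.1,0.1,0,0,0.68],[1.1,0,0,0,0.68],[1.1,0,0,0,0.68],[1.1,0,0,0,0.68],[1.1,0.1,0,0,0.68],[1.1,0,0,0,0.68],[1.1,0,0,0,0.68],[1.1,0,0,0,0.68],[1.1,0,0,0,0.68]]'
python3 -c "
from h import *
rows([(-.213,.001,.029,-34,3),(-.196,-.0135,.029,-22,3),(-.1726,-.025,.029,-10,3),(-.138,-.032,.029,0,4),(-.1,-.031,.029,5,4),(.048,-.013,.029,5,14)],.68)"
```

```text
time: 11.25
ee_pos: [0.6057, -0.1344, 0.0308]
eef_rot: [0.854, 0.52, -0.002, -0.009]
ft_force: [0.2, -0.2, 0.1]
width: 0.0275
at 11.25 [-0.234  0.016] 0.031 -33.6 F [ 0.2 -0.2  0.1] w 0.027
[[0.9, 0.0, 0.1, 0.0, 0.68], [0.8, 0.0, 0.0, 0.0, 0.68], [0.9, 0.1, 0.1, 0.01, 0.68], [0.7, 0.1, -0.0, -0.07, 0.68], [0.7, 0.1, -0.0, -0.07, 0.68], [0.8, 0.2, -0.0, -0.07, 0.68], [0.9, 0.1, -0.0, -0.07, 0.68], [0.8, 0.1, -0.0, -0.07, 0.68], [0.9, 0.2, -0.0, -0.07, 0.68], [0.9, 0.0, -0.0, -0.04, 0.68]]
[[0.9, 0.0, -0.0, -0.05, 0.68], [0.8, 0.1, -0.0, -0.04, 0.68], [0.9, 0.2, -0.0, -0.05, 0.68], [0.9, -0.0, -0.0, -0.02, 0.68], [1.0, -0.0, -0.0, -0.02, 0.68], [0.9, -0.0, -0.0, -0.02, 0.68], [1.0, -0.0, -0.0, -0.02, 0.68], [1.1, -0.0, -0.0, -0.0, 0.68], [1.1, -0.0, -0.0, -0.0, 0.68], [1.1, -0.0, -0.0, -0.0, 0.68]]
[[1.1, -0.1, -0.0, -0.0, 0.68], [1.0, -0.0, -0.0, -0.0, 0.68], [1.1, -0.1, -0.0, -0.0, 0.68], [1.0, -0.0, -0.0, -0.0, 0.68], [1.1, -0.1, -0.0, -0.0, 0.68], [1.0, -0.0, -0.0, -0.0, 0.68], [1.1, -0.1, -0.0, -0.0, 0.68], [1.0, -0.0, -0.0, -0.0, 0.68], [1.1, -0.1, -0.0, -0.0, 0.68], [1.0, -0.0, -0.0, -0.0, 0.68]]
[[1.1, -0.1, -0.0, -0.0, 0.68]]
```

```bash

python3 -m jog '[[0.9,0,0.1,0,0.68],[0.8,0,0.1,0,0.68],[0.9,0.1,0,0,0.68],[0.7,0.1,0,-0.07,0.68],[0.7,0.1,0,-0.07,0.68],[0.8,0.2,0,-0.07,0.68],[0.8,0.1,0,-0.07,0.68],[0.8,0.1,0,-0.07,0.68],[0.8,0.2,0,-0.07,0.68],[0.8,0,0,-0.04,0.68]]'
python3 -c "
from h import *
snap('wrist','w3.png')
rows([(-.138,-.032,.029,0,4),(-.1,-.031,.029,5,4),(.048,-.013,.029,5,14)],.68)"
```

```text
time: 12.25
ee_pos: [0.6433, -0.0569, 0.0288]
eef_rot: [0.707, 0.707, -0.001, -0.009]
ft_force: [0.2, 0.3, -0.1]
width: 0.0283
at 12.3 [-0.159 -0.03 ] 0.029 -6.2 F [ 0.3  1.4 -0.2] w 0.028
[[0.5, -0.0, -0.0, -0.03, 0.68], [0.5, 0.0, -0.0, -0.03, 0.68], [0.6, 0.0, -0.0, -0.02, 0.68], [0.5, 0.1, -0.0, -0.03, 0.68], [1.0, -0.0, -0.0, -0.02, 0.68], [0.9, -0.0, -0.0, -0.02, 0.68], [1.0, -0.0, -0.0, -0.02, 0.68], [0.9, 0.0, -0.0, -0.02, 0.68], [1.1, -0.0, -0.0, -0.0, 0.68], [1.1, -0.0, -0.0, -0.0, 0.68]]
[[1.1, -0.0, -0.0, -0.0, 0.68], [1.1, -0.1, -0.0, -0.0, 0.68], [1.1, -0.0, -0.0, -0.0, 0.68], [1.0, -0.1, -0.0, -0.0, 0.68], [1.1, -0.0, -0.0, -0.0, 0.68], [1.0, -0.1, -0.0, -0.0, 0.68], [1.1, -0.0, -0.0, -0.0, 0.68], [1.0, -0.1, -0.0, -0.0, 0.68], [1.1, -0.0, -0.0, -0.0, 0.68], [1.0, -0.1, -0.0, -0.0, 0.68]]
[[1.1, -0.0, -0.0, -0.0, 0.68], [1.0, -0.1, -0.0, -0.0, 0.68]]
```

View pics/w3.png

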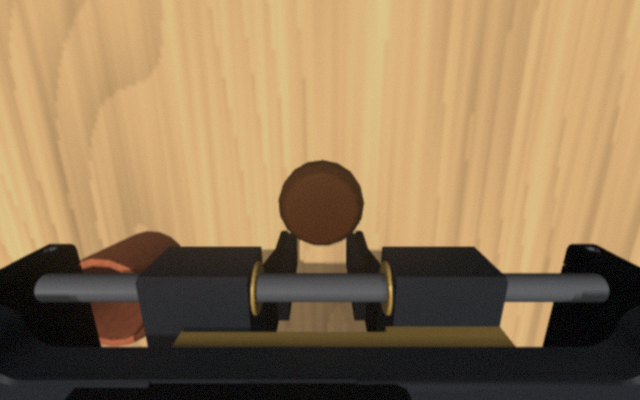

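Cake B sits centred in the cradle (321,202), with the cup clear on the left. Pushing on.

```bash

python3 -m jog '[[0.6,0,0,-0.03,0.68],[0.7,0,0,-0.03,0.68],[0.8,0,0,-0.02,0.68],[0.9,0,0,-0.03,0.68],[0.9,0,0,-0.02,0.68],[0.9,0,0,-0.02,0.68],[0.9,0,0,-0.02,0.68],[1,0,0,-0.02,0.68],[1,0,0,0,0.68],[1,0,0,0,0.68]]'
python3 -c "
from h import *
rows([(.048,-.013,.029,5,10)],.68)"
```

```text
time: 13.3
ee_pos: [0.6307, 0.0376, 0.03]
eef_rot: [0.631, 0.776, 0.0, -0.009]
ft_force: [0.8, 0.3, -0.3]
width: 0.028
at 13.3 [-0.066 -0.028] 0.03 5.4 F [ 0.8  0.3 -0.3] w 0.028
[[1.1, -0.0, 0.0, 0.0, 0.68], [1.2, -0.0, 0.0, 0.0, 0.68], [1.1, -0.0, 0.0, 0.0, 0.68], [1.2, -0.1, 0.0, 0.0, 0.68], [1.1, -0.0, 0.0, 0.0, 0.68], [1.2, -0.1, 0.0, 0.0, 0.68], [1.1, -0.0, 0.0, 0.0, 0.68], [1.2, -0.1, 0.0, 0.0, 0.68], [1.1, -0.0, 0.0, 0.0, 0.68], [1.2, -0.1, 0.1, 0.01, 0.68]]
```

```bash

python3 -m jog '[[1.1,0,0,0,0.68],[1.1,0,0,0,0.68],[1.1,0,0,0,0.68],[1.1,-0.1,0,0,0.68],[1.1,0,0,0,0.68],[1.1,-0.1,0,0,0.68],[1.1,0,0,0,0.68],[1.1,0,0,0,0.68],[0.9,0,0,0,0.68],[0.4,0,0,0,0.68]]'
python3 -m jog '[[-0.8,0,0,0,0.68],[-1.3,0,-0.2,0,0.68],[-1.3,0,-0.5,0,0.68],[-0.5,0,-1.3,0,0.68],[0,0,-1.3,0,0.68],[0,0,-1.3,0,0.68],[0,0,-1.3,0,0.68],[0,0,-1.3,0,0.68],[0,0,-1.3,0,0.68],[0,0,-1,0,0.68]]'
python3 -c "
from h import *
rows([(-.266,.2,.12,-24,14)],.68)"
```

```text
time: 14.3
ee_pos: [0.6055, 0.1469, 0.0319]
eef_rot: [0.631, 0.776, 0.001, -0.009]
ft_force: [-0.2, 0.0, -0.3]
width: 0.0278
time: 15.3
ee_pos: [0.6163, 0.1018, 0.1353]
eef_rot: [0.632, 0.775, 0.001, -0.009]
ft_force: [0.8, -0.6, -0.5]
width: 0.0277
at 15.3 [-0.   -0.02] 0.135 5.3 F [ 0.8 -0.6 -0.5] w 0.028
[[-1.7, -1.7, 0.1, 0.04, 0.68], [-1.8, -1.7, 0.1, 0.04, 0.68], [-1.9, -1.6, 0.1, 0.04, 0.68], [-1.9, -1.5, 0.1, 0.04, 0.68], [-2.0, -1.4, 0.1, 0.04, 0.68], [-2.1, -1.4, 0.1, 0.03, 0.68], [-2.1, -1.3, 0.1, 0.04, 0.68], [-2.1, -1.2, 0.1, 0.03, 0.68], [-2.2, -1.2, 0.1, 0.04, 0.68], [-2.2, -1.1, 0.1, 0.03, 0.68]]
[[-2.3, -1.0, 0.1, 0.04, 0.68], [-2.3, -0.9, 0.1, 0.03, 0.68], [-2.3, -0.8, 0.2, 0.04, 0.68], [-2.4, -0.7, 0.1, 0.03, 0.68]]
```

```bash

python3 -m jog '[[-1.7,-1.7,0.1,0.04,0.68],[-1.8,-1.7,0.1,0.04,0.68],[-1.9,-1.6,0.1,0.04,0.68],[-1.9,-1.5,0.1,0.04,0.68],[-2,-1.4,0.1,0.04,0.68],[-2.1,-1.4,0.1,0.03,0.68],[-2.1,-1.3,0.1,0.04,0.68],[-2.1,-1.2,0.1,0.03,0.68],[-2.2,-1.2,0.1,0.04,0.68],[-2.2,-1.1,0.1,0.03,0.68]]'
python3 -m jog '[[-2,-0.9,0.1,0.04,0.68],[-2,-0.8,0.1,0.03,0.68],[-1.8,-0.6,0.1,0.03,0.68],[-1,-0.3,0,0.02,0.68],[0,0,0,0,0.68],[0,0,0,0,0.68],[0,0,0,0,0.68],[0,0,0,0,0.68],[0,0,0,0,0.68],[0,0,0,0,0.68]]'
python3 -c "
from h import *
snap('top','top4.png')
snap('wrist','w4.png')
c=np.load('pics/w4.png.npz');p=c['camera_from_world']@[.441,-.138,.02,1];print('C',c['cx']+c['fx']*p[0]/-p[2],c['cy']-c['fy']*p[1]/-p[2])
A=cv2.imread('pics/top4.png')[60:300,100:500];B=cv2.imread('pics/w4.png')
cv2.imwrite('pics/m4.png',np.vstack([cv2.resize(A,(480,288)),cv2.resize(B,(480,300))]))
rows([(-.266,.2,.031,-23,10)],.68)"
```

```text
time: 16.3
ee_pos: [0.4769, -0.1024, 0.1302]
eef_rot: [0.765, 0.644, 0.002, -0.008]
ft_force: [-0.0, -0.1, 0.1]
width: 0.0277
time: 17.3
ee_pos: [0.4348, -0.1663, 0.1273]
eef_rot: [0.804, 0.595, 0.002, -0.008]
ft_force: [0.7, -0.4, 0.0]
width: 0.0281
C 319.8470245030996 169.9969579212686
at 17.4 [-0.247  0.19 ] 0.127 -23.4 F [-0.4 -0.5  0.7] w 0.028
[[-0.2, -0.0, 1.0, -0.0, 0.68], [-0.2, -0.0, 1.0, -0.0, 0.68], [-0.2, -0.0, 1.0, -0.0, 0.68], [-0.2, -0.0, 0.9, -0.0, 0.68], [-0.2, -0.0, 1.0, -0.0, 0.68], [-0.2, -0.0, 0.9, -0.0, 0.68], [-0.2, -0.1, 1.0, -0.0, 0.68], [-0.2, -0.0, 0.9, -0.0, 0.68], [-0.3, -0.1, 1.0, -0.0, 0.68], [-0.2, -0.0, 0.9, -0.01, 0.68]]
```

View pics/m4.png

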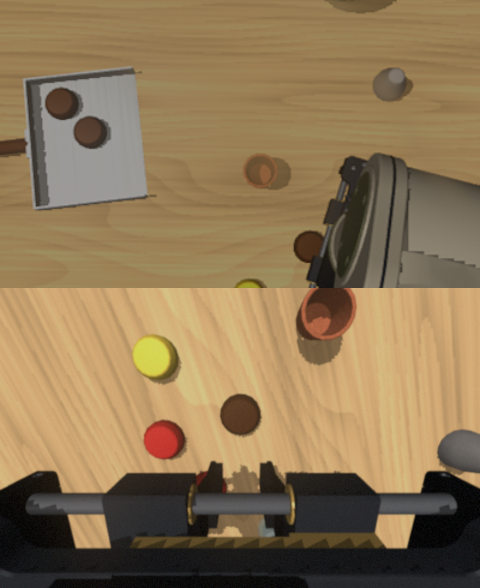

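```bash

python3 -m jog '[[-0.6,0,0.9,0,0.68],[-0.6,0,0.9,0,0.68],[-0.5,0,0.9,0,0.68],[-0.2,0,0.9,0,0.68],[0,0,0.9,0,0.68],[0,0,0.9,0,0.68],[0,0,0.9,0,0.68],[0,0,0.9,0,0.68],[0,0,0.9,0,0.68],[0,0,0.6,0,0.68]]'
python3 -c "
from h import *
rows([(-.266,.2,.029,-23,4),(-.146,.149,.029,-23,12)],.68)"
```

```text
time: 18.4
ee_pos: [0.4275, -0.1846, 0.0318]
eef_rot: [0.804, 0.594, 0.002, -0.009]
ft_force: [-0.4, -0.4, -0.9]
width: 0.0277
at 18.4 [-0.264  0.199] 0.032 -23.4 F [-0.4 -0.4 -0.9] w 0.028
[[-0.0, -0.0, 0.1, -0.0, 0.68], [-0.1, -0.0, 0.1, -0.0, 0.68], [-0.0, -0.0, 0.0, -0.0, 0.68], [-0.1, -0.1, 0.1, -0.01, 0.68], [1.1, 0.0, -0.0, 0.0, 0.68], [1.1, 0.0, -0.0, 0.0, 0.68], [1.1, 0.0, -0.0, 0.0, 0.68], [1.1, 0.0, -0.0, 0.0, 0.68], [1.1, 0.0, -0.0, 0.0, 0.68], [1.1, 0.0, -0.0, 0.0, 0.68]]
[[1.1, 0.0, -0.0, 0.0, 0.68], [1.1, 0.0, -0.0, 0.0, 0.68], [1.1, 0.0, -0.0, 0.0, 0.68], [1.0, 0.0, -0.0, 0.0, 0.68], [1.1, 0.1, -0.0, 0.0, 0.68], [1.0, 0.0, -0.0, 0.0, 0.68]]
```

```bash

python3 -m jog '[[0.8,0,0.1,0,0.68],[1,0,0.1,0,0.68],[1,0,0,0,0.68],[1,0,0,0,0.68],[1,0,0,0,0.68],[1,0,0,0,0.68],[1,0,0,0,0.68],[1,0,0,0,0.68],[1,0,0,0,0.68],[1,0,0,0,0.68]]'
python3 -c "
from h import *
rows([(-.147,.151,.029,-29,2),(-.125,.134,.029,-37,2),(-.06,.085,.029,-37,7),(-.04,.066,.029,-24,3),(-.01,.051,.029,-8,4),(.05,.045,.029,0,6)],.68)"
```

```text
time: 19.4
ee_pos: [0.4593, -0.0823, 0.0316]
eef_rot: [0.804, 0.595, 0.003, -0.008]
ft_force: [-0.8, -0.2, -0.9]
width: 0.0279
at 19.4 [-0.166  0.156] 0.032 -23.3 F [-0.8 -0.2 -0.9] w 0.028
[[1.0, -0.2, 0.1, 0.05, 0.68], [0.9, -0.2, 0.2, 0.05, 0.68], [1.4, 0.2, -0.0, 0.07, 0.68], [1.4, 0.2, -0.0, 0.07, 0.68], [1.2, -0.0, -0.0, -0.0, 0.68], [1.2, -0.0, -0.0, -0.0, 0.68], [1.2, -0.0, -0.0, -0.0, 0.68], [1.1, -0.0, -0.0, -0.0, 0.68], [1.2, -0.0, -0.0, -0.0, 0.68], [1.1, -0.0, -0.0, -0.0, 0.68]]
[[1.2, -0.0, -0.0, -0.0, 0.68], [0.9, 0.1, -0.0, -0.08, 0.68], [0.9, 0.2, -0.0, -0.07, 0.68], [0.9, 0.2, -0.0, -0.08, 0.68], [0.8, 0.0, -0.0, -0.07, 0.68], [0.8, 0.1, -0.0, -0.07, 0.68], [0.8, 0.2, -0.0, -0.07, 0.68], [0.9, 0.2, -0.0, -0.07, 0.68], [1.0, -0.0, -0.0, -0.02, 0.68], [1.0, -0.0, -0.0, -0.02, 0.68]]
[[1.0, -0.0, -0.0, -0.02, 0.68], [1.0, -0.0, -0.0, -0.03, 0.68], [1.0, 0.0, -0.0, -0.02, 0.68], [1.0, 0.1, -0.0, -0.03, 0.68]]
```

```bash

python3 -m jog '[[0.9,-0.2,0.1,0.05,0.68],[0.9,-0.2,0.1,0.05,0.68],[1,-0.1,0.1,0.05,0.68],[1,0,0,0.05,0.68],[1.1,0.1,0,0.04,0.68],[1.1,0.1,0,0,0.68],[1.1,0,0,0,0.68],[1.1,0,0,0,0.68],[1.1,0,0,0,0.68],[0.9,0,0,0,0.68]]'
python3 -c "
from h import *
snap('wrist','w5.png')
rows([(-.04,.066,.029,-24,3),(-.01,.051,.029,-8,4),(.05,.045,.029,0,6)],.68)"
```

```text
time: 20.4
ee_pos: [0.5061, 0.017, 0.0297]
eef_rot: [0.871, 0.491, 0.001, -0.008]
ft_force: [-1.1, -0.8, 0.5]
width: 0.0277
at 20.45 [-0.071  0.098] 0.03 -37.4 F [-0.5  1.5 -0. ] w 0.028
[[1.5, 0.2, 0.0, -0.08, 0.68], [1.4, 0.3, 0.0, -0.08, 0.68], [1.4, 0.5, 0.1, -0.07, 0.68], [0.8, 0.0, -0.0, -0.07, 0.68], [0.9, 0.1, -0.0, -0.07, 0.68], [0.8, 0.2, -0.0, -0.07, 0.68], [0.8, 0.2, -0.0, -0.07, 0.68], [1.0, -0.0, -0.0, -0.02, 0.68], [1.0, -0.0, -0.0, -0.02, 0.68], [1.0, -0.0, -0.0, -0.03, 0.68]]
[[1.0, -0.0, -0.0, -0.02, 0.68], [1.0, 0.0, -0.0, -0.03, 0.68], [1.1, 0.1, -0.0, -0.02, 0.68]]
```

View pics/w5.png

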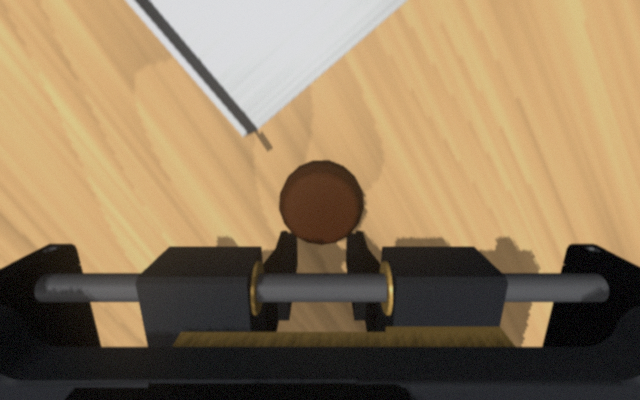

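```bash

python3 -m jog '[[0.7,0.1,0,0,0.68],[1,0,0,0,0.68],[1,0,0,0,0.68],[1,0,0,0,0.68],[0.9,0,0,0,0.68],[0.6,0,0,0,0.68],[0.1,0,0,0,0.68],[0,0,0,0,0.68],[0,0,0,0,0.68],[0,0,0,0,0.68]]'
python3 -c "
from h import *
rows([(-.010,.048,.03,-25,3),(.008,.043,.03,-12,3),(.034,.042,.03,0,4)],.68)"
```

```text
time: 21.45
ee_pos: [0.5372, 0.0669, 0.0302]
eef_rot: [0.871, 0.492, 0.002, -0.009]
ft_force: [-0.1, -0.8, -0.6]
width: 0.0281
at 21.45 [-0.026  0.062] 0.03 -37.4 F [-0.1 -0.8 -0.6] w 0.028
[[0.7, 0.0, 0.0, -0.07, 0.68], [0.7, 0.1, 0.0, -0.07, 0.68], [0.7, 0.2, 0.0, -0.08, 0.68], [0.6, -0.1, 0.0, -0.07, 0.68], [0.6, -0.1, 0.0, -0.08, 0.68], [0.7, 0.0, 0.0, -0.07, 0.68], [0.6, -0.1, 0.0, -0.05, 0.68], [0.7, -0.1, 0.0, -0.05, 0.68], [0.6, -0.0, 0.0, -0.06, 0.68], [0.7, -0.0, 0.0, -0.05, 0.68]]
```

```bash

python3 -m jog '[[0.7,0,0,-0.07,0.68],[0.7,0.1,0,-0.07,0.68],[0.7,0.2,0,-0.08,0.68],[0.6,0,0,-0.07,0.68],[0.6,-0.1,0,-0.07,0.68],[0.7,0,0,-0.07,0.68],[0.6,-0.1,0,-0.05,0.68],[0.7,-0.1,0,-0.05,0.68],[0.6,0,0,-0.06,0.68],[0.4,0,0,-0.03,0.68]]'
python3 -m jog '[[-0.3,0,0,0,0.68],[-0.8,0,0,0,0.68],[-1.2,0,-0.3,0,0.68],[-0.8,0,-1,0,0.68],[-0.5,0,-1.5,0,0.68],[0,0,-1.8,0,0.68],[0,0,-1.8,0,0.68],[0,0,-1.8,0,0.68],[0,0,-1.8,0,0.68],[0,0,-1.8,0,0.68]]'
python3 -m jog '[[-3,0,-1,0,0.68],[-4,0,-1,0,0.68],[-4,0,-1,0,0.68],[-4,0,0,0,0.68],[-4,0,0,0,0.68],[-4,0,0,0,0.68],[-3,0,0,0,0.68],[-2,0,0,0,0.68],[0,0,0,0,0.68],[0,0,0,0,0.68]]'
python3 - <<'E'
from h import *
c=snap('top','top6.png'); im=cv2.imread('pics/top6.png')
cv2.imwrite('pics/c6.png',cv2.resize(im[100:320,80:480],None,fx=2,fy=2))
print(now()[0],now()[1]['ft_force'])
E
```

```text
time: 22.45
ee_pos: [0.5517, 0.1222, 0.0309]
eef_rot: [0.673, 0.74, 0.003, -0.007]
ft_force: [0.1, -0.6, -0.9]
width: 0.028
time: 23.45
ee_pos: [0.5559, 0.0757, 0.1581]
eef_rot: [0.676, 0.736, 0.002, -0.006]
ft_force: [0.3, 0.1, -0.1]
width: 0.0279
time: 24.45
ee_pos: [0.5816, -0.2178, 0.206]
eef_rot: [0.677, 0.736, 0.008, 0.002]
ft_force: [0.3, -0.1, -0.6]
width: 0.0272
[ 0.58153761 -0.2180104   0.2061053   1.65323488] [ 0.72828148 -0.67868206 -0.38261826]
```

View pics/c6.png

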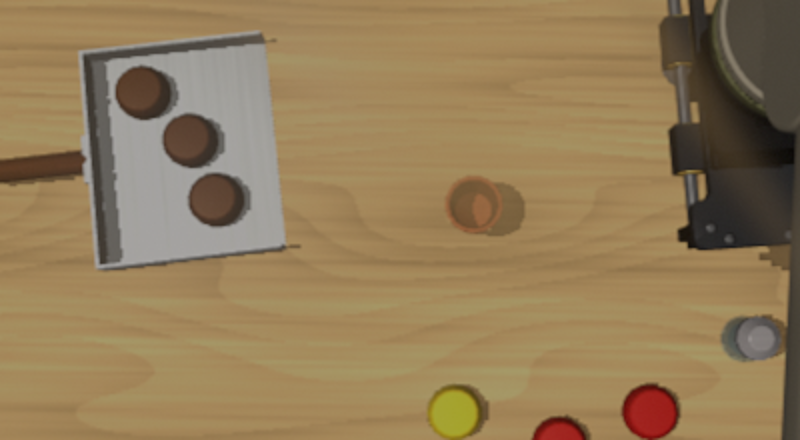

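```bash
python3 - <<'E'
from h import *
for u,v in [(143,93),(190,140),(217,199)]: print(w2s(px2w('top6.png',80+u/2,100+v/2,.018)).round(3))
r.close_job()
E
```

```text
[ 0.107 -0.053]
[ 0.071 -0.008]
[0.052 0.044]
the job is handed in; nothing more can be done
```

All three cakes were swept into the scoop one at a time, in a narrow two-finger cradle along the table, and the job was handed in at about 24.5 s of the 72 s allowed. No verdict came back.

**Cakes:** The last top picture shows all three inside the scoop. Their centres measure (107, −53), (71, −8) and (52, 44) mm in the scoop frame, well past the 20 mm limit and inside the rims.

**Other objects:** In the last picture the cup is at its starting pixel and the shaker stands where it was. The arm hid the pestle in that picture, so its last sighting, unmoved, was just before the third cake was pushed. The third push did not go near it.

**Fault:** On the first descent the fingertips touched the table and the wrist force read about 108 N in total, with a limit of 120 N. I raised the tool and worked a few millimetres higher, and readings stayed within a few newtons after that.

**At hand-in:** The gripper was about 0.2 m up and clear of everything, with about 1 N at the wrist.

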